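# Chock the filter cartridge and swing its stop arm away

### The arm

A 6-joint arm with a two-finger parallel gripper is mounted at the origin on a cart in front of the work surface, level with it; the furniture and walls round the work are solid. World frame = base frame: x ahead of the robot, y to its left, z up, the work surface at z = 0. Lengths are in m, angles in degrees, forces in N, time in s.
With the tool pointing down it reaches from about 0.3 to 0.75 m from the base axis. Payload 8.5 kg.
Tool frame: the origin (TCP) lies at the very end of the fingers, on their centre line; the grasp point (between the pads) lies 19 mm behind it; z points along the fingers, y is the line along which they close (so a half turn about z gives the same grasp; the last joint's range is limited). The gripper opens to 85 mm and grips with 20 to 120 N. Pads are 22 mm wide; open, the fingers measure 114 mm over their backs; the gripper's body (76 mm by 85 mm) begins 54 mm behind the grasp point. The pads swing forward as they close: fully open they stand 13 mm farther back than shut.
Start: joints at [-81.377, 21.807, 74.336, -0, 83.858, -12.336], TCP at [0.197, -0.514, 0.231] pointing down, gripper open.
Joint ranges: [-178.18, 178.18], [-50.72, 133.34], [12.68, 142.11], [-81.47, 261.47], [9.98, 163.14], [-165.26, 165.26]. Speed limits (degrees/s): [136.94, 136.94, 180, 180, 180, 180].

### API

Orientations are given as a 3x3 rotation matrix whose columns are the frame's x, y, z axes.
In Python, from rig import env gives the robot as it stands.
- The arm moves only by the tool move_arm, never from a script. Its argument "plan" is a list of rows, each a list of 7 numbers: the turn, a rotation vector about the tool's x, y, z in degrees, then the shift along the tool's x, y, z in cm, then the gripper command: -1 is shut, 1 is fully open, values between are in proportion. In form: [[ax, ay, az, tx, ty, tz, jaw], ...]. A call has 1 to 5 rows; each row is the pose to reach, as a shift and turn from the pose commanded when the call began, along the tool's axes at that moment; what a row does not reach only later rows make up. A row lasts 1/10 s, in which the tool goes at most 50 mm and 8.59 degrees, less where a joint would pass 70% of its speed; a pose out of reach is approached as far as the arm can. A call with a gripper value outside its range is refused whole. The fingers move at their own pace and stop on an object; "squeeze" is the grip in N (left out, the last holds). Time passes only in rows, so rows that repeat a pose let the fingers close. It gives the time, the measured TCP pose, the force, the opening and the grip force at its end, in the units of the state.
- env.observe(): the state, without advancing time (a new reading comes with each control period).
- env.get_image(name): name is "scene" or "side" or "wrist"; returns a dict with "color" (480x640x3 uint8, red, green, blue), "fov_y" (degrees; the focal length in pixels is half the picture's height over the tangent of half this angle, whatever the lens; pixels are square), "cx", "cy" (the principal point, pixels), "R" (3x3) and "t" (3): a world point X has camera coordinates R X + t. Camera axes: x right, y down, z forward; pixel columns grow to the right and rows downward; lengths in m; the calibration is good to about 2 mm. A picture is of the moment at which its call begins. There is no depth.
- env.close_job(): hands the job in; it is judged then, once.
Trained networks look in a picture, given as the dict that the camera call returned (one of the last four; its "shot" number tells which), for a name from the list of things; names that differ only in an ending like _2 or _b are one class to them, and where a whole thing is asked for, a point or a joint stands for the part that bears it (a point fixed in the world has none). Each returns a list of dicts, best first, with "conf" (0 to 1); they miss things now and then, are a little off and sometimes report something else, mostly with a low value. They report only what shows in the picture. A call takes as long as a camera call. They do not tell look-alikes from the thing itself.
- env.outline_of(target, picture): "mask" (480x640 bool, what is visible of it) and "bbox" ([centre column, centre row, width, height] in pixels, round what is visible of it).
- env.tip_of(target, picture): "pixel" ([column, row] in pixels: a listed point, or the origin of a listed thing).
The state is a dict: "time_s": time; "q": joint angles; "qvel": joint speeds; "joint_efforts": joint torques, N m; "position": TCP position; "tool_rot": TCP orientation; "ft_force": force on the tool from outside, world axes, zero at the start; "wrist_torque": the same for the moment, N m; "grip_width": finger opening in m; "gripper_force": force on a finger pad.
Only numpy, scipy, OpenCV 4.12 (cv2) and the standard library are available. Lean on these libraries where they do the work, as an engineer would, in place of code of your own. Each camera call takes 0.05 s, during which the arm holds its last target. There are 200 camera calls.

### The job

A filter cartridge lies across a sloping board and is kept from rolling down only by a swing arm. Push the rubber wedge up the board, thin edge first, snugly against the low side of the cartridge near its middle, and only then swing the arm fully open, so that the wedge alone holds the cartridge where it lay. Do not let the cartridge roll off or push it away up the board, and leave the bottle and the beaker standing where they are.

Things in the scene. Friction and masses are not known exactly. Their poses are not given: they have to be found in the camera images.
- board: grey board, 360 x 210 mm, 12 mm thick, fixed, sloping at 7 degrees (0.122 rad); origin in the middle of its upper face, 36 mm above the bench there; x points straight up the slope, y level, across the board, z square to the face. A lip 18 mm high closes its upper end; the lower end is open. Other entries' board points are in this frame
- cartridge: round metal filter cartridge, 72 mm diameter, 110 mm long, with a 13 mm long fitting on its -y end, about 0.6 kg, lying across the board (axis along the board's y), free to roll; origin at its centre, y along its axis (x and z turn as it rolls). Starts at about x = 80 mm on the board, resting on the arm. Very little force rolls it uphill
- chock: loose black rubber wedge, 70 long (x), 90 wide (y), 28 mm high, 0.26 kg; origin mid-underside; x points to the thin edge (4 mm high, x = +35); upright back face at x = -35, flat top from there to x = +4, then a 38 degree slope. Lies on the board below the cartridge, thin edge uphill, somewhat turned. Touches the cartridge when its axis is 52.5 mm from this origin along x. Passes under the arm
- stop_arm (a joint): swing arm, dark steel bar 12 mm wide, 14 mm high, underside 34 mm above the board's face; pivot at x = 38, y = +80 mm on the board, square to the face. 0 = closed, across the cartridge's low side; grows as the free end swings downhill over the wedge; 1.57 rad = fully open at a stop, pointing down the board along its +y edge. Stays where it is left (1 to 2 N at the post moves it)
- stop_post (a point): centre of the free end's upright black plastic post, 180 mm from the pivot: 16 mm in diameter; the point lies 12 mm below its top, 91 mm above the board's face; the post stands free for 43 mm above the bar
- rinse_bottle: white screw-cap bottle, 60 mm in diameter, 121 mm high, standing on the bench to the right of the board; origin at the centre of its underside
- beaker: clear plastic beaker, 55 mm wide, 66 mm high, standing on the bench to the right of the board; origin at the centre of its underside
Things that resemble listed ones, but are neither listed nor needed, are in the scene too. Leave any turquoise look-alike of the chock alone.

How it is judged (in metres and radians):
On the way, in this order (a step that is already met when the one before it is completed fails the run):
1. the chock lies against the low side of the cartridge while the arm is still closed (x of cartridge in the frame of chock between 0.04 and 0.0585 m and y of cartridge in the frame of chock between -0.035 and 0.035 m and value of joint stop_arm below 0.15 rad), for 0.2 s.
2. the arm is swung open (value of joint stop_arm above 1.3 rad), for 0.1 s.
At the end, for the whole second after the job is handed in: the arm is open by more than 1.3 rad (of 1.57); the cartridge rests at peace on the chock, which lies flat on the board with its middle within 35 mm of the cartridge's middle along the axis; the cartridge is within 30 mm of where it began and within 0.2 rad of square across the board (value of joint stop_arm above 1.3 rad and contact force between chock and cartridge above 0.1 N and y of cartridge in the frame of chock between -0.035 and 0.035 m and distance of cartridge from where it was at the start of the episode below 0.03 m and angle between the y axis of cartridge and the y axis of board, either way round below 0.2 rad and z of chock in the frame of board below 0.005 m and linear speed of each of cartridge, chock below 0.01 m/s); the robot touches nothing.
It fails at once if the cartridge rolled or was pushed more than 45 mm away (distance of cartridge from where it was at the start of the episode above 0.045 m).
It fails at once if the bottle or the beaker was shifted by more than 30 mm or tipped (distance of any of rinse_bottle, beaker from where it was at the start of the episode above 0.03 m or angle between any of rinse_bottle, beaker's own z axis and vertical above 0.4 rad).
It also fails if it takes over 53 s, if anything falls off the work surface, if the arm or the gripper's body presses on something with over 40 N, if the wrist force passes 120 N, or if a joint passes its speed limit or range.

## Working session

There is one attempt and no reset: what is moved stays moved. The work goes in short steps, Python scripts to look and compute and a tool call to move; the robot and the scene stay as the last step left them, time stands still between calls to the robot, and variables do not carry over. Pictures are saved under pics/ and viewed, at most 12 in all, crops included, and the job is handed in when it is done.

Besides the shell and the picture viewer there is one more tool, called after "Emit:" in YAML: its name, and indented under it one key for each argument. move_arm: Moves the arm, as the interface text tells. Its arguments: {"type":"object","properties":{"plan":{"type":"array"},"squeeze":{"type":"number"}},"required":["plan"]}

```bash
mkdir -p pics
cat > h.py <<'E'
import numpy as np,cv2
from rig import env
def K(p):
    f=240/np.tan(np.radians(p['fov_y'])/2); return np.array([[f,0,p['cx']],[0,f,p['cy']],[0,0,1]])
def proj(p,X):
    c=np.asarray(X)@np.array(p['R']).T+np.array(p['t']); u=c@K(p).T; return u[...,:2]/u[...,2:]
def ray(p,px):
    R=np.array(p['R']);o=-R.T@np.array(p['t']);d=R.T@np.linalg.inv(K(p))@np.array([px[0],px[1],1.]);return o,d/np.linalg.norm(d)
def onz(p,px,z):
    o,d=ray(p,px);return o+d*(z-o[2])/d[2]
def tri(a,b):
    A=np.zeros((3,3));B=np.zeros(3)
    for p,px in(a,b):
        o,d=ray(p,px);M=np.eye(3)-np.outer(d,d);A+=M;B+=M@o
    X=np.linalg.solve(A,B);return X,[np.linalg.norm(proj(p,X)-px) for p,px in (a,b)]
def save(p,n): cv2.imwrite('pics/'+n,p['color'][:,:,::-1])
E
python3 - <<'E'
from h import *
np.set_printoptions(precision=4,suppress=True)
P={}
for n in('scene','side'):
    p=P[n]=env.get_image(n);save(p,n+'0.png')
    for t in('board','cartridge','chock','stop_arm','stop_post','rinse_bottle','beaker'):
        try:
            print(n,t,[(np.round(d['pixel'],1).tolist(),round(d['conf'],2)) for d in env.tip_of(t,p)],[(np.round(d['bbox']).tolist(),round(d['conf'],2)) for d in env.outline_of(t,p)])
        except Exception as e: print(n,t,e)
print(env.observe())
E
```

```text
scene board [([243.4, 312.5], 0.59)] [([234.0, 335.0, 213.0, 154.0], 0.94)]
scene cartridge [([215.6, 318.5], 0.73)] [([215.0, 319.0, 78.0, 58.0], 0.76)]
scene chock [([254.9, 293.5], 0.66), ([344.4, 240.5], 0.64), ([243.3, 314.1], 0.6)] [([346.0, 244.0, 55.0, 27.0], 0.94), ([254.0, 286.0, 56.0, 32.0], 0.55), ([229.0, 293.0, 95.0, 60.0], 0.19), ([397.0, 206.0, 28.0, 59.0], 0.17)]
scene stop_arm it knows: beaker, board, cartridge, chock, rinse_bottle, stop_post
scene stop_post [([183.7, 261.8], 0.56)] [([231.0, 292.0, 102.0, 63.0], 0.71)]
scene rinse_bottle [([393.7, 227.0], 0.8)] [([396.0, 206.0, 30.0, 56.0], 0.71), ([231.0, 293.0, 99.0, 61.0], 0.35)]
scene beaker [] []
side board [([330.5, 361.5], 0.91)] [([340.0, 376.0, 180.0, 205.0], 0.57)]
side cartridge [([347.6, 396.2], 0.6)] [([347.0, 396.0, 75.0, 62.0], 0.96), ([335.0, 371.0, 108.0, 50.0], 0.56)]
side chock [([308.3, 233.0], 0.82), ([311.7, 337.8], 0.79)] [([308.0, 230.0, 52.0, 34.0], 0.9), ([314.0, 336.0, 59.0, 52.0], 0.74)]
side stop_arm it knows: beaker, board, cartridge, chock, rinse_bottle, stop_post
side stop_post [([283.3, 375.1], 0.94)] [([334.0, 371.0, 107.0, 51.0], 0.69), ([314.0, 336.0, 58.0, 53.0], 0.26)]
side rinse_bottle [([311.9, 187.0], 0.77), ([314.7, 340.7], 0.5)] [([312.0, 172.0, 29.0, 45.0], 0.62)]
side beaker [([349.2, 176.8], 0.77)] [([354.0, 168.0, 26.0, 36.0], 0.72)]
{'time_s': 1.3, 'q': array([-81.3788,  21.8093,  74.3336,  -0.0009,  83.8575, -12.3368]), 'qvel': array([-0.0852, -0.0681,  0.0439, -0.0487,  0.1243,  0.1075]), 'joint_efforts': array([  0.0006, -44.8332, -23.1463,  -0.0001,   0.0006,   0.    ]), 'position': array([ 0.1967, -0.5136,  0.2313]), 'tool_rot': array([[ 0.9338,  0.3577, -0.    ],
       [ 0.3577, -0.9338,  0.    ],
       [-0.    , -0.    , -1.    ]]), 'ft_force': array([ 0.8681, -0.3424,  0.4221]), 'wrist_torque': array([-0.0354, -0.0336,  0.0682]), 'gripper_force': 0.0, 'grip_width': 0.08571140571729033}
```

View both.

View pics/scene0.png

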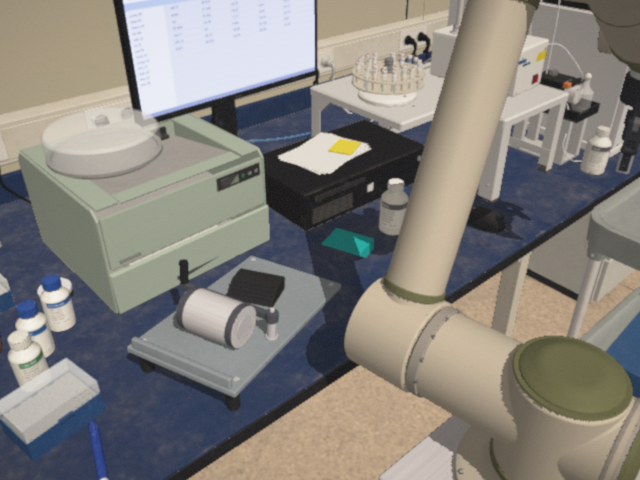

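View pics/side0.png

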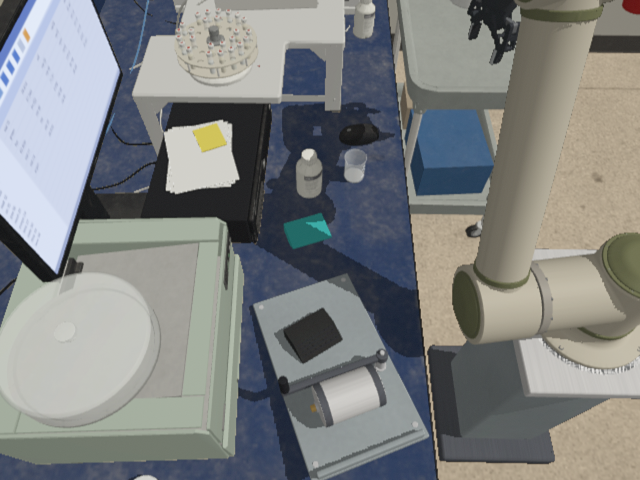

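```bash
cat >> h.py <<'E'
def boardT(v):
    x,y,yaw=v;a=np.radians(7)
    u=np.array([np.cos(a)*np.cos(yaw),np.cos(a)*np.sin(yaw),np.sin(a)])
    yy=np.array([-np.sin(yaw),np.cos(yaw),0]);zz=np.cross(u,yy)
    T=np.eye(4);T[:3,:3]=np.c_[u,yy,zz];T[:3,3]=[x,y,.036];return T
def tf(T,X): return np.asarray(X)@T[:3,:3].T+T[:3,3]
E
cat > fit.py <<'E'
from h import *
from scipy.optimize import least_squares
import pickle
np.set_printoptions(precision=4,suppress=True)
P={n:env.get_image(n) for n in('scene','side')}
pickle.dump(P,open('P0.pkl','wb'))
px={'side':[(252,303),(347,276),(427,434)],'scene':[(253,260),(341,288)]}
C=np.array([[-.18,-.105,0],[-.18,.105,0],[.18,.105,0.018]])
# closed arm: post at pivot - y 180
post=np.array([[.038,-.1,.091]]);pp={'side':(283.3,375.1),'scene':(183.7,261.8)}
def r(v):
    T=boardT(v);o=[]
    for n,q in px.items():
        o.append((proj(P[n],tf(T,C[:len(q)]))-q).ravel());o.append((proj(P[n],tf(T,post))-pp[n]).ravel())
    return np.concatenate(o)
s=min((least_squares(r,[*onz(P['side'],(330,361),.036)[:2],y],loss='soft_l1') for y in(0.5,1.5,2.5,-1.5)),key=lambda s:s.cost)
print(s.x,s.cost,r(s.x).reshape(-1,2));T=boardT(s.x);np.save('T.npy',T)
print('post tri',tri((P['side'],pp['side']),(P['scene'],pp['scene'])),tf(T,post))
Ti=np.linalg.inv(T)
X,e=tri((P['side'],(311.7,337.8)),(P['scene'],(254.9,293.5)));print('chock',X,e,tf(Ti,X))
X,e=tri((P['side'],(347.6,396.2)),(P['scene'],(215.6,318.5)));print('cart',X,e,tf(Ti,X))
for t,a,b in(('bottle',(311.9,187),(393.7,227)),): print(t,tri((P['side'],a),(P['scene'],b)))
print('beaker',onz(P['side'],(349.2,176.8),0))
L=[np.array([[-.18,-.105,0],[-.18,.105,0],[.18,.105,0],[.18,-.105,0]]),np.array([[.032,.08,.048],[.032,-.1,.048],[.044,-.1,.048],[.044,.08,.048]])]
out=[]
for n,(x0,x1,y0,y1),k in(('scene',(120,350,250,410),1.7),('side',(240,440,270,480),2)):
    im=cv2.resize(P[n]['color'][y0:y1,x0:x1,::-1],None,fx=k,fy=k,interpolation=cv2.INTER_CUBIC)
    for l in L:
        cv2.polylines(im,[np.int32((proj(P[n],tf(T,l))-(x0,y0)+.5)*k)],True,(0,0,255),1)
    out.append(im)
h=max(i.shape[0] for i in out)
cv2.imwrite('pics/fit.png',np.hstack([cv2.copyMakeBorder(i,0,h-i.shape[0],0,0,cv2.BORDER_CONSTANT) for i in out]))
E
python3 fit.py
```

```text
[0.5185 0.1241 1.9307] 20.945686897428633 [[ 0.7304 -0.2571]
 [ 1.372  -3.1917]
 [ 3.4901  0.2563]
 [-1.5251  4.3796]
 [-0.8846 -5.7933]
 [ 1.13   -4.372 ]
 [-0.6517 -2.0176]]
post tri (array([0.6017, 0.18  , 0.1275]), [np.float64(2.5039242228432093), np.float64(2.3432263281553647)]) [[0.6027 0.1842 0.131 ]]
chock [0.5575 0.0722 0.0258] [np.float64(0.5433815010588602), np.float64(0.5577827774100452)] [-0.0631 -0.0182 -0.0025]
cart [0.4928 0.1944 0.0766] [np.float64(0.12364590141856445), np.float64(0.12637137724704456)] [ 0.0792 -0.0008  0.0312]
bottle (array([ 0.5664, -0.3156,  0.0067]), [np.float64(0.40016605242457687), np.float64(0.4246774240080242)])
beaker [ 0.4757 -0.356   0.    ]
```

View pics/fit.png

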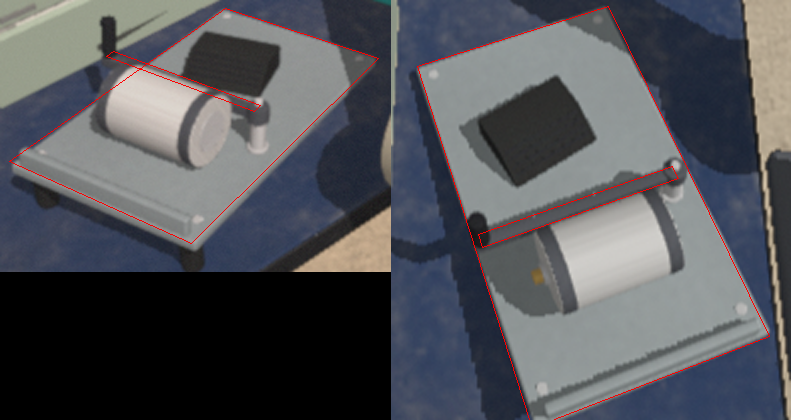

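```bash
cat > chock.py <<'E'
from h import *
from scipy.optimize import minimize
T=np.load('T.npy')
V=np.array([[x,y,z] for y in(-.045,.045) for x,z in((-.035,0),(.035,0),(.035,.004),(.004,.028),(-.035,.028))])
def pts(v):
    c,s=np.cos(v[2]),np.sin(v[2]);R=np.array([[c,-s,0],[s,c,0],[0,0,1]]);return tf(T,V@R.T+[v[0],v[1],0])
def sil(p,v):
    m=np.zeros((480,640),np.uint8);h=cv2.convexHull(np.float32(proj(p,pts(v))));cv2.fillConvexPoly(m,np.int32(h*16),1,shift=4);return m>0
def fit(ms,v0):
    f=lambda v:sum((sil(p,v)^m).sum()/m.sum() for p,m in ms)
    return min((minimize(f,[v0[0],v0[1],a],method='Nelder-Mead',options=dict(initial_simplex=np.array([[v0[0],v0[1],a],[v0[0]+.01,v0[1],a],[v0[0],v0[1]+.01,a],[v0[0],v0[1],a+.15]]))) for a in(-.4,-.2,0,.2,.4)),key=lambda r:r.fun)
E
python3 - <<'E'
from chock import *
np.set_printoptions(precision=4,suppress=True)
P={n:env.get_image(n) for n in('scene','side')};ms=[]
for n,c in(('scene',(254,287)),('side',(314,336))):
    for d in env.outline_of('chock',P[n]):
        if np.hypot(*(np.array(d['bbox'][:2])-c))<6: ms.append((P[n],d['mask']));print(n,d['bbox'],d['mask'].sum());break
for m in [ms]+[[a] for a in ms]:
    r=fit(m,(-.063,-.018));print(r.x,np.degrees(r.x[2]),r.fun)
for q in((120,310),(270,245)): print('centrifuge foot',onz(P['scene'],q,0))
for q in((229,455),(245,265)): print('centrifuge side',onz(P['side'],q,0.0))
print(T)
E
```

```text
scene [255.9, 286.6, 55.7, 34.7] 1616
side [314.2, 335.8, 57.8, 53.5] 1883
[-0.0617 -0.0154  0.2386] 13.6727398814014 0.16680644431941866
[-0.0598 -0.0136  0.2484] 14.233429060719866 0.09715346534653466
[-0.0625 -0.0146  0.2114] 12.113437291941954 0.06160382368560807
centrifuge foot [0.7106 0.2745 0.    ]
centrifuge foot [ 0.6997 -0.0666  0.    ]
centrifuge side [0.6971 0.2802 0.    ]
centrifuge side [ 0.7067 -0.1023  0.    ]
[[-0.3496 -0.9359  0.0429  0.5185]
 [ 0.9289 -0.3522 -0.1141  0.1241]
 [ 0.1219  0.      0.9925  0.036 ]
 [ 0.      0.      0.      1.    ]]
```

```bash
cat > go.py <<'E'
# go.py bx by bz yawdeg : delta from current pose to board-frame target (tool z = -board z, tool x at yaw from board x)
import sys
from h import *
from scipy.spatial.transform import Rotation as Ro
np.set_printoptions(precision=2,suppress=True)
T=np.load('T.npy');s=env.observe();p,R=s['position'],s['tool_rot']
print('t',s['time_s'],'board tcp',tf(np.linalg.inv(T),p)*100,'F',s['ft_force'],'grip',s['grip_width'],'q',s['q'])
a=np.array(sys.argv[1:],float).reshape(-1,4)
for x,y,z,w in a:
    Rt=T[:3,:3]@Ro.from_euler('z',w,degrees=True).as_matrix()@np.diag([1,-1,-1])
    print('turn',Ro.from_matrix(R.T@Rt).as_rotvec(degrees=True),'shift',R.T@(tf(T,[x,y,z])-p)*100)
E
python3 go.py -.15 -.012 .14 0
```

```text
t 1.6 board tcp [-45.61  52.57  25.28] F [-0.56 -0.3   0.2 ] grip 0.08554235952776537 q [-81.38  21.8   74.34  -0.    83.86 -12.34]
turn [  5.48   5.51 -89.54] shift [ 53.96 -31.44   7.46]
```

Emit:
move_arm:
  plan:
    - [5.5,5.5,-89.5,54,-31.4,7.4,0.2]
    - [5.5,5.5,-89.5,54,-31.4,7.4,0.2]
    - [5.5,5.5,-89.5,54,-31.4,7.4,0.2]
    - [5.5,5.5,-89.5,54,-31.4,7.4,0.2]
    - [5.5,5.5,-89.5,54,-31.4,7.4,0.2]

```text
time_s: 2.1
position: [0.3534, -0.3187, 0.2019]
tool_rot: [[0.437, 0.9, 0.003], [0.898, -0.436, 0.063], [0.058, -0.025, -0.998]]
ft_force: [0.7, -0.8, -0.4]
grip_width: 0.0511
gripper_force: 0.0
```

```bash
python3 go.py -.15 -.012 .14 0
```

```text
t 2.1 board tcp [-33.34  31.05  20.81] F [ 0.69 -0.84 -0.39] grip 0.05108927529366674 q [-57.51  16.95  87.08   2.14  78.95 -32.09]
turn [  2.85   2.87 -46.41] shift [36.17  8.52  6.43]
```

Emit:
move_arm:
  plan:
    - [2.9,2.9,-46.4,36.2,8.5,6.4,0.2]
    - [2.9,2.9,-46.4,36.2,8.5,6.4,0.2]
    - [2.9,2.9,-46.4,36.2,8.5,6.4,0.2]
    - [2.9,2.9,-46.4,36.2,8.5,6.4,0.2]
    - [2.9,2.9,-46.4,36.2,8.5,6.4,0.2]

```text
time_s: 2.6
position: [0.5102, -0.1259, 0.172]
tool_rot: [[-0.291, 0.956, -0.039], [0.949, 0.293, 0.112], [0.119, -0.004, -0.993]]
ft_force: [0.2, -0.4, 0.2]
grip_width: 0.0508
gripper_force: 0.0
```

```bash
python3 go.py -.15 -.012 .14 0
```

```text
t 2.6 board tcp [-21.28   9.58  16.32] F [ 0.23 -0.36  0.23] grip 0.05081375037004156 q [-29.08  24.08  81.37   4.62  79.67 -47.15]
turn [ 0.19  0.17 -3.58] shift [ 6.94 10.36  2.33]
```

Emit:
move_arm:
  plan:
    - [0.2,0.2,-3.6,6.9,10.4,2.3,0.2]
    - [0.2,0.2,-3.6,6.9,10.4,2.3,0.2]
    - [0.2,0.2,-3.6,6.9,10.4,2.3,0.2]
    - [0.2,0.2,-3.6,6.9,10.4,2.3,0.2]

```text
time_s: 3.0
position: [0.5893, -0.0267, 0.156]
tool_rot: [[-0.348, 0.936, -0.044], [0.929, 0.351, 0.115], [0.123, -0.001, -0.992]]
ft_force: [-0.3, -0.1, 0.6]
grip_width: 0.0515
gripper_force: 0.0
```

```bash
python3 go.py -.15 -.012 .008 0 -.12 -.012 .008 0
python3 - <<'E'
from h import *
p=env.get_image('wrist');save(p,'w1.png')
T=np.load('T.npy')
for d in env.outline_of('chock',p): print(d['bbox'],d['conf'])
E
```

```text
t 3.0 board tcp [-15.02  -1.31  13.94] F [-0.29 -0.06  0.63] grip 0.051470839569330316 q [-16.59  30.65  72.58   5.67  81.14 -38.21]
turn [-0.05 -0.08 -0.1 ] shift [ 0.   -0.1  13.14]
turn [-0.05 -0.08 -0.1 ] shift [ 3.   -0.11 13.14]
[271.1, 386.1, 50.0, 34.2] 0.78
[327.7, 110.0, 147.4, 126.6] 0.7
```

View pics/w1.png

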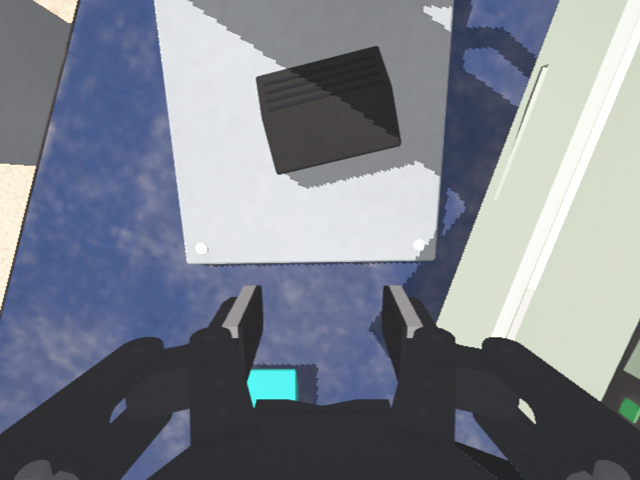

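Run:
```python
from chock import *
p=env.get_image('wrist')
print(proj(p,tf(T,[[-.18,.105,0],[-.18,-.105,0]])),proj(p,env.observe()['position']))
for q in((187,263),(435,261)): print(tf(np.linalg.inv(T),onz(p,q,.014)))
m=[d['mask'] for d in env.outline_of('chock',p) if d['bbox'][1]<200][0]
r=fit([(p,m)],(-.062,-.015));print(r.x,np.degrees(r.x[2]),r.fun)
print(proj(p,pts(r.x)).round())
```

```text
[[184.21118046 259.38227926]
 [435.23343969 258.30975545]] [321.50219617 303.51205923]
[-0.18310301  0.10287922  0.00031701]
[-0.18229863 -0.10492374  0.00021824]Traceback (most recent call last):
  File "<stdin>", line 5, in <module>
IndexError: list index out of range
```

Emit:
move_arm:
  plan:
    - [0,0,0,0,-0.1,5,0.2]
    - [0,0,0,0,-0.1,9,0.2]
    - [0,0,0,0,-0.1,11.5,0.2]
    - [0,0,0,0,-0.1,13.1,0.2]
    - [0,0,0,0,-0.1,13.1,0.2]

```text
time_s: 3.7
position: [0.5802, -0.0156, 0.0254]
tool_rot: [[-0.342, 0.938, -0.047], [0.931, 0.346, 0.116], [0.125, -0.004, -0.992]]
ft_force: [0.2, -0.0, 0.4]
grip_width: 0.0512
gripper_force: 0.0
```

```bash
python3 go.py -.07 -.012 .008 0
python3 - <<'E'
from h import *
a=env.get_image('side');save(a,'s1.png');b=env.get_image('scene')
im=cv2.resize(np.hstack([a['color'][260:460,240:440],b['color'][240:440,130:360]]),None,fx=1.85,fy=1.85)
cv2.imwrite('pics/c1.png',im[:,:,::-1])
E
```

```text
t 3.7 board tcp [-15.26  -0.85   0.81] F [ 0.23 -0.03  0.36] grip 0.05115724034893047 q [-15.79  38.56  82.5    6.32  63.49 -39.04]
turn [-0.17 -0.16 -0.43] shift [8.27 0.29 0.03]
```

View pics/c1.png

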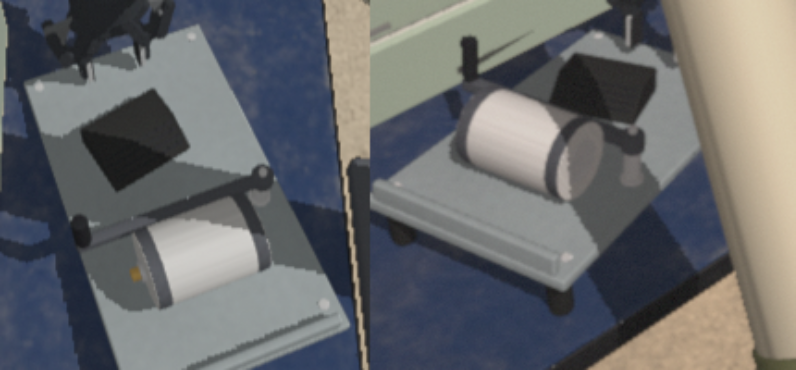

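Emit:
move_arm:
  plan:
    - [0,0,-0.4,1.5,0.3,0,0.2]
    - [0,0,-0.4,3,0.3,0,0.2]
    - [0,0,-0.4,4.5,0.3,0,0.2]
    - [0,0,-0.4,5.8,0.3,0,0.2]
    - [0,0,-0.4,7,0.3,0,0.2]

```text
time_s: 4.3
position: [0.5602, 0.0525, 0.0362]
tool_rot: [[-0.352, 0.935, -0.042], [0.928, 0.354, 0.114], [0.121, 0.001, -0.993]]
ft_force: [0.6, -2.9, 1.3]
grip_width: 0.0512
gripper_force: 1.2
```

```bash
python3 go.py -.03 -.012 .008 0
python3 - <<'E'
from chock import *
a=env.get_image('side');b=env.get_image('scene')
im=cv2.resize(np.hstack([a['color'][260:460,240:440],b['color'][240:440,130:360]]),None,fx=1.85,fy=1.85)
cv2.imwrite('pics/c2.png',im[:,:,::-1])
E
```

```text
t 4.3 board tcp [-8.11 -1.38  1.01] F [ 0.61 -2.85  1.25] grip 0.051225720173108065 q [ -9.55  36.01  85.89   6.88  61.74 -33.74]
turn [0.06 0.03 0.12] shift [ 5.11 -0.17  0.21]
```

View pics/c2.png

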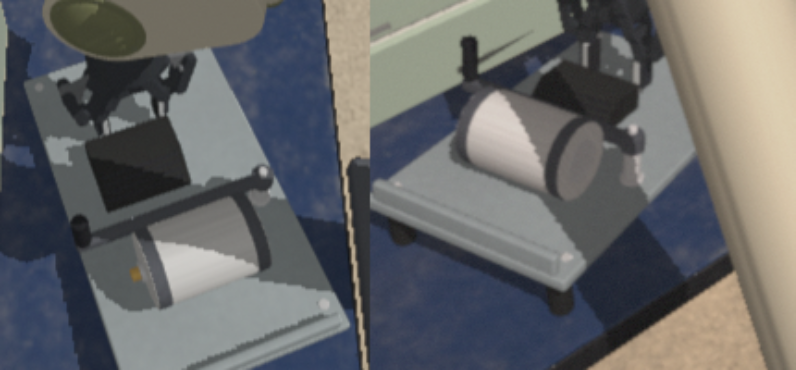

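```bash
cat > meas.py <<'E'
from chock import *
for n in('side','scene'):
    p=env.get_image(n)
    for d in env.outline_of('chock',p):
        v0=tf(np.linalg.inv(T),onz(p,d['bbox'][:2],.05))
        if abs(v0[0])<.12 and abs(v0[1])<.1:
            r=fit([(p,d['mask'])],v0[:2]);print(n,'chock',r.x.round(4),np.degrees(r.x[2]).round(1),round(r.fun,3),d['conf'])
    for d in env.tip_of('cartridge',p):
        X=onz(p,d['pixel'],.0817);print(n,'cart',tf(np.linalg.inv(T),X).round(4),d['conf'])
    for d in env.tip_of('stop_post',p): print(n,'post',np.round(d['pixel']),tf(np.linalg.inv(T),onz(p,d['pixel'],.131)).round(4),d['conf'])
E
python3 meas.py
```

```text
side chock [-0.0336 -0.0227  0.0024] 0.1 0.075 0.83
side cart [ 0.0771 -0.001   0.0366] 0.91
side post [280. 375.] [ 0.0308 -0.1006  0.0919] 0.79
scene cart [0.077  0.0022 0.0366] 0.63
scene post [185. 261.] [ 0.0392 -0.0952  0.0909] 0.77
```

Emit:
move_arm:
  plan:
    - [0,0,0,1,-0.4,0.1,0.2]
    - [0,0,0,2,-0.8,0.2,0.2]
    - [0,0,0,3,-1.2,0.2,0.2]
    - [0,0,0,4,-1.6,0.2,0.2]
    - [0,0,0,4.9,-2.0,0.2,0.2]

```text
time_s: 5.3
position: [0.5233, 0.0909, 0.0396]
tool_rot: [[-0.351, 0.935, -0.044], [0.928, 0.354, 0.115], [0.123, -0.0, -0.992]]
ft_force: [0.1, -0.7, -0.3]
grip_width: 0.0512
gripper_force: 0.6
```

```bash
python3 go.py -.02 0 .008 0;python3 meas.py
```

```text
t 5.3 board tcp [-3.21  0.72  0.76] F [ 0.11 -0.72 -0.28] grip 0.05119370073527139 q [ -6.07  33.28  91.3    7.34  58.83 -30.78]
turn [-0.03 -0.04  0.1 ] shift [ 1.21  0.72 -0.04]
side chock [-0.0206 -0.     -0.0847] -4.9 0.99 0.77
side cart [ 0.0773 -0.0044  0.0366] 0.92
side post [284. 378.] [ 0.0376 -0.0963  0.0911] 0.87
scene chock [-0.044  -0.0259 -0.985 ] -56.4 2.396 0.55
scene cart [0.0817 0.0033 0.036 ] 0.83
scene post [186. 260.] [ 0.0366 -0.0945  0.0912] 0.65
```

Run:
```python
from chock import *
a=env.get_image('side');b=env.get_image('wrist')
im=np.hstack([cv2.resize(a['color'][300:460,250:430],(405,360)),cv2.resize(b['color'],None,fx=.6,fy=.6)[:,:,:][:288]] if 0 else [cv2.resize(a['color'][300:440,250:430],(386,300)),cv2.resize(b['color'],(400,300))])
cv2.imwrite('pics/c3.png',im[:,:,::-1])
```

```text
(no output)
```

View pics/c3.png

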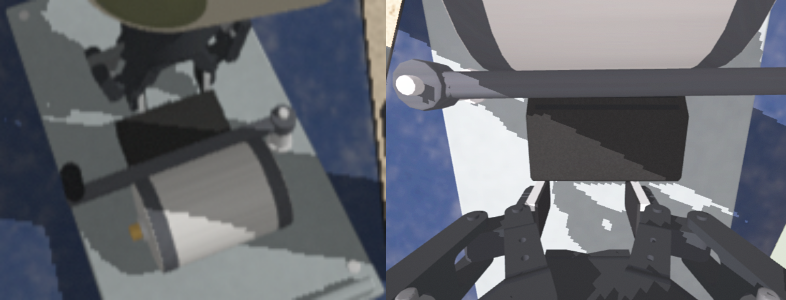

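Run:
```python
from chock import *
p=env.get_image('wrist');o=-np.array(p['R']).T@p['t']
Ti=np.linalg.inv(T)
def onb(q,z):
    o,d=ray(p,q);o=tf(Ti,o);d=Ti[:3,:3]@d;return o+d*(z-o[2])/d[2]
print('cam',tf(Ti,o))
for q in((227,288),(483,288)):print([onb(q,z).round(4) for z in(0,.028)])
for q in((88,110),(620,110)):print('cart band edges',onb(q,.05).round(4))
for d in env.tip_of('cartridge',p): print('cart',onb(d['pixel'],.036).round(4),d['conf'])
```

```text
cam [0.03428553 0.00660399 0.14903016]
[array([-0.0303,  0.0498,  0.    ]), array([-0.0182,  0.0417,  0.028 ])]
[array([-0.0302, -0.0661,  0.    ]), array([-0.0181, -0.0525,  0.028 ])]
cart band edges [0.0419 0.0682 0.05  ]
cart band edges [ 0.0419 -0.0715  0.05  ]
```

Emit:
move_arm:
  plan:
    - [0,0,0,0.4,0,0,0.2]
    - [0,0,0,0.8,0,0,0.2]
    - [0,0,0,1.1,0,0,0.2]
    - [0,0,0,1.3,0,0,0.2]
    - [0,0,0,1.3,0,0,0.2]

```text
time_s: 6.4
position: [0.5196, 0.1023, 0.0412]
tool_rot: [[-0.351, 0.935, -0.043], [0.928, 0.354, 0.115], [0.123, 0.0, -0.992]]
ft_force: [-0.8, 0.2, -0.2]
grip_width: 0.0511
gripper_force: 0.0
```

```bash
python3 go.py -.02 0 .008 0;python3 meas.py;python3 - <<'E'
from chock import *
a=env.get_image('side');b=env.get_image('wrist')
im=np.hstack([cv2.resize(a['color'][300:440,250:430],(386,300)),cv2.resize(b['color'],(400,300))])
cv2.imwrite('pics/c4.png',im[:,:,::-1])
E
```

```text
t 6.4 board tcp [-2.    0.66  0.77] F [-0.81  0.24 -0.24] grip 0.05110916824410552 q [ -4.86  32.97  91.61   7.44  58.67 -29.63]
turn [-0.   -0.04  0.1 ] shift [-0.    0.66 -0.03]
side chock [-0.0109  0.0023 -0.3736] -21.4 1.7 0.79
side cart [0.079  0.0015 0.0363] 0.91
side post [285. 379.] [ 0.0388 -0.0954  0.091 ] 0.63
scene chock [-0.0652 -0.0198 -1.7426] -99.8 4.797 0.69
scene chock [0.1531 0.0649 0.111 ] 6.4 0.713 0.52
scene chock [-0.0376  0.0503 -2.0162] -115.5 2.298 0.5
scene cart [ 0.0772 -0.0019  0.0366] 0.91
scene post [184. 262.] [ 0.0421 -0.0956  0.0905] 0.91
```

View pics/c4.png

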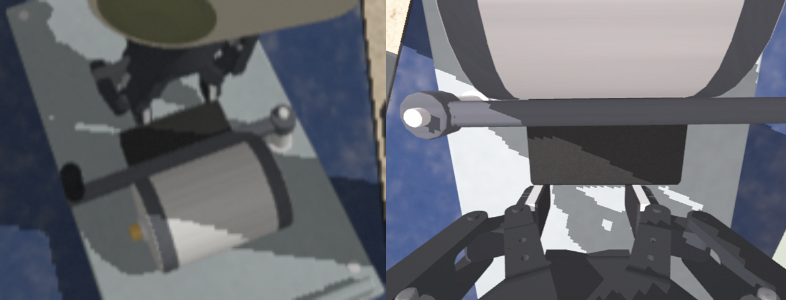

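Emit:
move_arm:
  plan:
    - [0,0,0,0.15,0,0,0.2]
    - [0,0,0,0.3,0,0,0.2]
    - [0,0,0,0.45,0,0,0.2]
    - [0,0,0,0.45,0,0,0.2]

```text
time_s: 7.3
position: [0.5182, 0.1063, 0.0417]
tool_rot: [[-0.351, 0.935, -0.043], [0.928, 0.353, 0.115], [0.122, 0.0, -0.992]]
ft_force: [0.9, -1.1, -1.1]
grip_width: 0.0512
gripper_force: 0.8
```

```bash
python3 go.py -.02 0 .008 0;python3 meas.py|grep cart;python3 - <<'E'
from chock import *
a=env.get_image('side');b=env.get_image('wrist')
im=np.hstack([cv2.resize(a['color'][300:440,250:430],(386,300)),cv2.resize(b['color'],(400,300))])
cv2.imwrite('pics/c5.png',im[:,:,::-1])
E
```

```text
t 7.3 board tcp [-1.57  0.66  0.77] F [ 0.94 -1.09 -1.14] grip 0.05115419096251454 q [ -4.43  32.86  91.74   7.47  58.6  -29.2 ]
turn [ 0.01 -0.03  0.07] shift [-0.43  0.65 -0.03]
scene cart [0.0892 0.0062 0.0351] 0.92
```

View pics/c5.png

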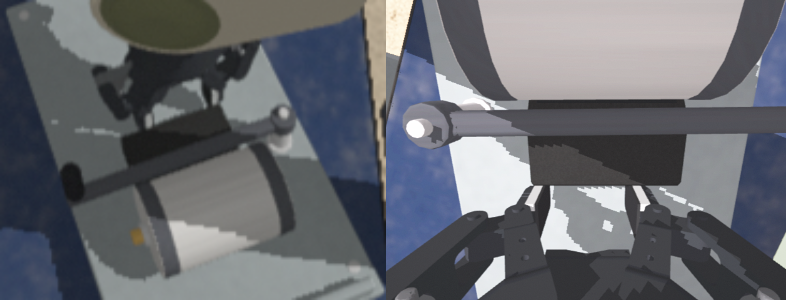

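Emit:
move_arm:
  plan:
    - [0,0,0,-1,0,0,0.2]
    - [0,0,0,-2.5,0,0,0.2]
    - [0,0,0,-4,0,-3,0.2]
    - [0,0,0,-4,0,-7,0.2]
    - [0,0,0,-4,0,-11.5,0.2]

```text
time_s: 8.3
position: [0.5372, 0.0541, 0.1514]
tool_rot: [[-0.349, 0.936, -0.045], [0.929, 0.352, 0.115], [0.123, -0.002, -0.992]]
ft_force: [0.3, -0.1, -0.8]
grip_width: 0.0513
gripper_force: 0.0
```

```bash
python3 go.py .038 -.1 .15 90;python3 meas.py
```

```text
t 8.3 board tcp [-5.75  0.72 12.34] F [ 0.34 -0.14 -0.79] grip 0.05125615419782434 q [ -9.79  25.92  82.06   6.24  75.8  -32.12]
turn [ -0.02  -0.15 -90.03] shift [ 9.56 10.71 -2.67]
side chock [-0.0159  0.001  -0.2091] -12.0 2.034 0.97
side cart [ 0.0824 -0.0024  0.0359] 0.77
side post [282. 378.] [ 0.0354 -0.0981  0.0914] 0.58
scene chock [-0.0156 -0.0047 -1.216 ] -69.7 6.08 0.59
scene cart [ 0.0832 -0.0012  0.0358] 0.79
scene post [188. 265.] [ 0.0463 -0.0833  0.09  ] 0.81
```

Emit:
move_arm:
  plan:
    - [0,0,-8,0,0,-2.7,-0.1]
    - [0,0,-90,9.6,10.7,-2.7,-0.1]
    - [0,0,-90,9.6,10.7,-2.7,-0.1]
    - [0,0,-90,9.6,10.7,-2.7,-0.1]
    - [0,0,-90,9.6,10.7,-2.7,-0.1]

```text
time_s: 9.2
position: [0.6056, 0.184, 0.1881]
tool_rot: [[-0.894, 0.445, -0.044], [0.438, 0.892, 0.115], [0.091, 0.084, -0.992]]
ft_force: [-1.3, -0.4, 0.8]
grip_width: 0.0384
gripper_force: 0.0
```

```bash
python3 go.py .038 -.1 .15 90
```

```text
t 9.2 board tcp [  4.37 -10.27  14.79] F [-1.31 -0.35  0.82] grip 0.03835166515343331 q [  3.39  32.36  63.83   6.78  86.   -60.9 ]
turn [  0.07  -0.09 -46.93] shift [-0.23 -0.58 -0.22]
```

Emit:
move_arm:
  plan:
    - [0,0,-47,-0.2,-0.6,-0.2,-0.1]
    - [0,0,-47,-0.2,-0.6,-0.2,-0.1]
    - [0,0,-47,-0.2,-0.6,-0.2,-0.1]
    - [0,0,-47,-0.2,-0.6,-0.2,-0.1]
    - [0,0,-47,-0.2,-0.6,-0.2,-0.1]

```text
time_s: 9.7
position: [0.6036, 0.1733, 0.1895]
tool_rot: [[-0.959, -0.28, -0.045], [-0.283, 0.952, 0.114], [0.011, 0.123, -0.992]]
ft_force: [-0.2, 0.9, -0.3]
grip_width: 0.0386
gripper_force: 0.0
```

```bash
python3 go.py .038 -.1 .072 90
python3 - <<'E'
from chock import *
b=env.get_image('wrist');Ti=np.linalg.inv(T)
for d in env.tip_of('stop_post',b):
    o,v=ray(b,d['pixel']);o=tf(Ti,o);v=Ti[:3,:3]@v;print(d['pixel'],o+v*(.091-o[2])/v[2],d['conf'])
print(proj(b,tf(T,[.038,-.1,.103])))
cv2.imwrite('pics/w2.png',b['color'][:,:,::-1])
E
```

```text
t 9.7 board tcp [ 3.46 -9.7  15.04] F [-0.19  0.87 -0.32] grip 0.038628631168231994 q [   2.44   31.88   64.48    6.69   86.01 -104.57]
turn [ 0.06 -0.13 -4.23] shift [-0.29  0.35  7.84]
[325.9, 264.3] [ 0.03632352 -0.10017338  0.091     ] 0.8
[329.07195544 270.8905037 ]
```

View pics/w2.png

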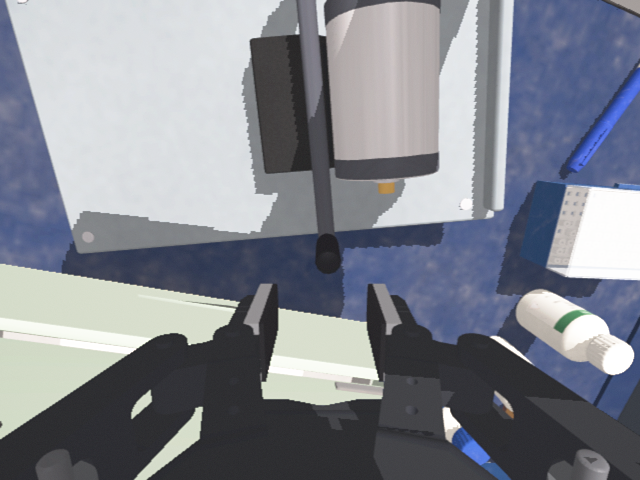

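Emit:
move_arm:
  plan:
    - [0,0,-4.2,-0.3,0.3,0,-0.1]
    - [0,0,-4.2,-0.3,0.3,2.5,-0.1]
    - [0,0,-4.2,-0.3,0.3,5,-0.1]
    - [0,0,-4.2,-0.3,0.3,7.6,-0.1]
    - [0,0,-4.2,-0.3,0.3,7.6,-0.1]

```text
time_s: 10.3
position: [0.6007, 0.1858, 0.1118]
tool_rot: [[-0.939, -0.339, -0.051], [-0.343, 0.932, 0.114], [0.009, 0.125, -0.992]]
ft_force: [-0.2, -0.5, 1.1]
grip_width: 0.0384
gripper_force: 0.0
```

```bash
cat > arc.py <<'E'
# arc rows: uphill pad stays 'g' from post centre
import subprocess,sys
import numpy as np
a=[]
for th in map(float,sys.argv[1:]):
    r=np.radians(th);a+=[.038-.18*np.sin(r),.08-.18*np.cos(r),.074,90-th]
subprocess.run(['python3','go.py']+['%.5f'%v for v in a])
E
python3 arc.py 0 8 16 24 32 40
```

```text
t 10.3 board tcp [ 3.78 -9.87  7.18] F [-0.24 -0.49  1.12] grip 0.03837044622145998 q [   3.61   35.91   70.49    6.92   76.22 -108.23]
turn [ 0.16 -0.43 -0.62] shift [-0.13  0.02 -0.23]
turn [ 0.13 -0.44  7.38] shift [ 0.02 -2.48 -0.23]
turn [ 0.09 -0.45 15.38] shift [ 0.51 -4.95 -0.23]
turn [ 0.06 -0.46 23.38] shift [ 1.35 -7.31 -0.23]
turn [ 0.03 -0.47 31.38] shift [ 2.5  -9.55 -0.23]
turn [-0.   -0.47 39.38] shift [  3.96 -11.59  -0.23]
```

Emit:
move_arm:
  plan:
    - [0,0,3.4,-0.1,-1.2,-0.2,-0.1]
    - [0,0,7.4,0,-2.5,-0.2,-0.1]
    - [0,0,11.4,0.2,-3.7,-0.2,-0.1]
    - [0,0,15.4,0.5,-4.9,-0.2,-0.1]
    - [0,0,23.4,1.3,-7.3,-0.2,-0.1]

```text
time_s: 10.8
position: [0.6162, 0.1135, 0.11]
tool_rot: [[-0.997, 0.062, -0.041], [0.057, 0.992, 0.115], [0.048, 0.112, -0.992]]
ft_force: [-1.0, 0.2, 0.3]
grip_width: 0.0384
gripper_force: 0.6
```

```bash
python3 arc.py 24 30 36 42 48 54;python3 meas.py | grep -v chock
```

```text
t 10.8 board tcp [-3.5  -8.77  7.88] F [-1.    0.25  0.26] grip 0.0383918797975864 q [ -3.09  35.92  70.79   6.67  76.13 -91.41]
turn [ 0.07  0.08 -0.06] shift [ 0.29 -0.16  0.48]
turn [0.07 0.07 5.94] shift [ 0.39 -2.04  0.48]
turn [ 0.08  0.07 11.94] shift [ 0.68 -3.9   0.48]
turn [ 0.08  0.07 17.94] shift [ 1.17 -5.72  0.47]
turn [ 0.08  0.06 23.94] shift [ 1.84 -7.48  0.47]
turn [ 0.09  0.06 29.94] shift [ 2.69 -9.16  0.47]
side cart [ 0.0822 -0.0044  0.0359] 0.76
side post [277. 342.] [-0.0241 -0.0884  0.0987] 0.71
side post [331. 363.] [ 0.0395 -0.015   0.0909] 0.57
scene cart [ 0.0856 -0.0009  0.0355] 0.89
scene post [216. 247.] [-0.0193 -0.0739  0.0981] 0.63
```

Emit:
move_arm:
  plan:
    - [0,0,6,0.4,-2.0,0.4,-0.1]
    - [0,0,12,0.7,-3.9,0.4,-0.1]
    - [0,0,18,1.2,-5.7,0.4,-0.1]
    - [0,0,24,1.8,-7.5,0.4,-0.1]
    - [0,0,30,2.7,-9.2,0.4,-0.1]

```text
time_s: 11.7
position: [0.5833, 0.0236, 0.0958]
tool_rot: [[-0.833, 0.551, -0.042], [0.544, 0.831, 0.115], [0.098, 0.073, -0.992]]
ft_force: [1.5, 1.4, -0.9]
grip_width: 0.0382
gripper_force: 0.6
```

```bash
python3 arc.py 54 60 66 72 78 84 90;python3 meas.py | grep -v chock
```

```text
t 11.7 board tcp [-10.88  -2.53   7.36] F [ 1.53  1.36 -0.93] grip 0.038214979540542655 q [-11.98  33.43  78.58   6.25  71.86 -70.79]
turn [0.05 0.   0.04] shift [ 0.06  0.11 -0.04]
turn [0.05 0.   6.04] shift [ 0.16 -1.77 -0.04]
turn [ 0.05 -0.   12.04] shift [ 0.46 -3.63 -0.04]
turn [ 0.05 -0.   18.04] shift [ 0.95 -5.45 -0.04]
turn [ 0.05 -0.01 24.04] shift [ 1.62 -7.21 -0.04]
turn [ 0.05 -0.01 30.04] shift [ 2.48 -8.89 -0.04]
turn [ 0.05 -0.01 36.04] shift [  3.51 -10.47  -0.04]
side cart [ 0.0808 -0.0014  0.0361] 0.68
side post [294. 296.] [-0.0979 -0.0339  0.1077] 0.6
scene cart [ 0.0808 -0.0033  0.0361] 0.91
scene post [263. 240.] [-0.0782 -0.0135  0.1053] 0.66
```

Emit:
move_arm:
  plan:
    - [0,0,6,0.2,-1.8,0,-0.1]
    - [0,0,12,0.5,-3.6,0,-0.1]
    - [0,0,18,1.0,-5.5,0,-0.1]
    - [0,0,24,1.6,-7.2,0,-0.1]
    - [0,0,30,2.5,-8.9,0,-0.1]

```text
time_s: 12.6
position: [0.5137, -0.0371, 0.0919]
tool_rot: [[-0.447, 0.894, -0.042], [0.887, 0.448, 0.114], [0.121, 0.014, -0.993]]
ft_force: [1.4, 0.6, -0.1]
grip_width: 0.0387
gripper_force: 0.7
```

```bash
python3 arc.py 84 87 90 92;python3 meas.py
```

```text
t 12.6 board tcp [-14.13   6.13   7.36] F [ 1.44  0.63 -0.09] grip 0.038689512760468746 q [-20.07  28.25  89.78   5.81  66.61 -49.28]
turn [0.05 0.01 0.06] shift [ 0.03  0.01 -0.04]
turn [0.05 0.01 3.06] shift [ 0.05 -0.93 -0.04]
turn [0.05 0.01 6.06] shift [ 0.13 -1.87 -0.04]
turn [0.05 0.01 8.06] shift [ 0.2  -2.49 -0.04]
side chock [ 0.0039 -0.0036  0.1491] 8.5 0.881 0.68
side cart [ 0.082 -0.001  0.036] 0.6
side post [331. 268.] [-0.1295  0.049   0.1116] 0.81
scene chock [-0.0122 -0.0095 -0.9538] -54.6 2.972 0.76
scene cart [ 0.0889 -0.0005  0.0351] 0.88
scene cart [0.0481 0.033  0.0401] 0.24
scene post [309. 244.] [-0.1049  0.068   0.1086] 0.91
```

Emit:
move_arm:
  plan:
    - [0,0,3,0,-0.9,0,-0.1]
    - [0,0,6,0.1,-1.9,0,-0.1]
    - [0,0,7,0.2,-2.2,0,-0.1]
    - [0,0,7,0.2,-1.4,0,-0.1]
    - [0,0,7,0.2,-1.4,-2,-0.1]

```text
time_s: 13.5
position: [0.5011, -0.0429, 0.1104]
tool_rot: [[-0.338, 0.94, -0.047], [0.933, 0.341, 0.116], [0.125, -0.004, -0.992]]
ft_force: [-0.7, -0.6, 1.3]
grip_width: 0.0386
gripper_force: 0.0
```

Emit:
move_arm:
  plan:
    - [0,0,0,0,0,-4,-0.1]
    - [0,0,0,0,0,-8,-0.1]
    - [0,0,0,-4,0,-12,-0.1]
    - [0,0,0,-8,0,-12,-0.1]
    - [0,0,0,-11,0,-12,-0.1]

```text
time_s: 14.0
position: [0.545, -0.1623, 0.2186]
tool_rot: [[-0.338, 0.94, -0.04], [0.933, 0.341, 0.113], [0.12, 0.001, -0.993]]
ft_force: [0.8, 0.4, -1.3]
grip_width: 0.0383
gripper_force: 0.0
```

```bash
python3 meas.py;python3 - <<'E'
from chock import *
a=env.get_image('side');b=env.get_image('scene')
print(env.observe()['time_s'],env.observe()['position'])
im=cv2.resize(np.hstack([a['color'][260:460,240:440],b['color'][240:440,130:360]]),None,fx=1.85,fy=1.85)
cv2.imwrite('pics/c6.png',im[:,:,::-1])
E
```

```text
side chock [ 0.0053 -0.0004 -0.3566] -20.4 0.788 0.76
side cart [ 0.0831 -0.002   0.0358] 0.97
side post [340. 263.] [-0.1334  0.0686  0.1121] 0.68
scene chock [-0.0083 -0.0044 -0.9853] -56.5 2.495 0.61
scene chock [-0.0779  0.055  -1.1839] -67.8 1.621 0.43
scene cart [0.0917 0.0052 0.0348] 0.94
scene post [325. 247.] [-0.1113  0.096   0.1094] 0.62
14.5 [ 0.54324618 -0.15945045  0.21771028]
```

View pics/c6.png

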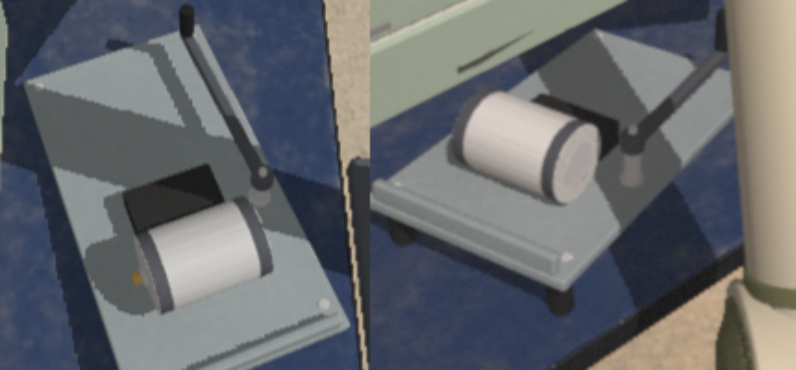

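The picture shows the arm open along the +y edge: its post is at (187,20) in the left crop. The cartridge rests on the chock, and the robot is touching nothing.

```bash
python3 -c "
from rig import env
print(env.close_job())"
```

```text
the job is handed in; nothing more can be done
None
```

The job is handed in at about 14.5 s: the wedge sits snugly under the low side of the cartridge near its middle, the arm is swung open to roughly 86 degrees, and the cartridge moved only about 5 mm uphill. I never moved near the bottle or the beaker and did not re-measure them, and the hand-in returned no verdict.

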